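Change over three rolls at the label station

ROBOT

A 7-joint arm with a two-finger parallel gripper is mounted at the origin on the work surface. World frame = base frame: x ahead of the robot, y to its left, z up, the work surface at z = 0. Lengths are in m, angles in rad, forces in N, time in s.
With the tool pointing down it reaches from about 0.425 to 0.825 m from the base axis. Payload 3.6 kg.
Tool frame: the origin (TCP) lies on the centre line of the jaws, within the pads' length; the fingertips stand ctrl.tcp_to_tips ahead of it and the grasp point (between the pads) lies 5 mm behind it (ctrl.tcp_to_tips is the distance from the TCP to the fingertips, in m); z points along the fingers, y is the line along which they close (so a half turn about z gives the same grasp; the last joint's range is limited). The gripper opens to 93 mm and grips with 3 to 60 N. Pads are 15 mm wide; open, the fingers measure 128 mm over their backs; the gripper's body (75 mm by 188 mm) begins 65 mm behind the grasp point.
Start: joints at [-1.343, 0.615, -0.013, 1.423, 0.008, 1.103, -0.04], TCP at [0.164, 0.629, 0.233] pointing down, gripper open.
Joint ranges: [-3.12, 3.12], [-0.3, 2.06], [-1.34, 1.32], [0.26, 2.42], [-1.36, 4.5], [0.01, 1.98], [-2.84, 2.84]. Speed limits (rad/s): [2.79, 2.79, 3.14, 3.14, 3.14, 3.14, 3.14].

INTERFACE

Orientations are given as a unit quaternion [w, x, y, z].
In Python, from station import ctrl, effector, planner, optics, finish_job, readout gives the robot as it stands. Calls block until the motion is done:
- ctrl.move_pose(position, orientation): joint-space move of the TCP to a pose.
- ctrl.move_straight(position, rotation=None, speed=0.15, max_force=None): straight line of the TCP; rotation=None keeps the orientation; speed is the mean speed in m/s. With max_force (N) it stops when the force on the tool has changed by that much, and returns True; else False.
- ctrl.set_joints(angles): joint-space move.
- effector.gripper_to(opening, grasp_force=None): finger opening in m; grasp_force is the grip in N (None keeps the last); returns when the fingers have stopped.
- ctrl.pause(seconds).
- planner.inverse_kinematics(position, orientation): joint angles nearest the present ones, or None.
- optics.camera(name): name is "side" or "top" or "wrist"; returns (picture, depth): 480x640x3 uint8, red, green, blue; 480x640 float32, m along the optical axis (not along the pixel's ray), 0 where there is no reading.
- optics.camera_model(name): a dict with "fx", "fy", "cx", "cy" (pixels), "T" (4x4, takes a point from camera to world coordinates); the wrist camera has in their place "tool_from_camera" (4x4, takes a point from camera to tool coordinates, whose origin is the TCP and whose axes are the flange's). Camera axes: x right, y down, z forward; pixel columns grow to the right and rows downward; lengths in m; the calibration is good to about 2 mm. A picture is of the moment at which its call begins: read the wrist's pose just before it. camera_model takes no time and is no camera call.
A pose or a line that the arm cannot do raises ctrl.IKError and nothing moves.
- finish_job(): hands the job in; it is judged then, once.
Readings, each from a call of its own:
- readout.current_time_s(): time.
- readout.current_joint_pos(): joint angles.
- readout.current_qd(): joint speeds.
- readout.current_effort(): joint torques, N m.
- readout.current_tool_pos(): TCP position.
- readout.current_tcp_rot(): TCP orientation.
- readout.current_ft_force(): force on the tool from outside, world axes, zero at the start.
- readout.current_torque(): the same for the moment, N m.
- readout.current_grip_width(): finger opening in m.
- readout.current_gripper_force(): force on a finger pad.
Only numpy, scipy, OpenCV 4.12 (cv2) and the standard library are available. Lean on these libraries where they do the work, as an engineer would, in place of code of your own. Each camera call takes 0.05 s, during which the arm holds its last target. There are 200 camera calls.

TASK

The three rolls at the label station stand in each other's places. Put the tall white label roll on the white-ringed bay of the carousel, the squat white label roll on the scale and the black ribbon roll on the round wooden plate, each upright in the middle of its place, parking a roll on the middle of the empty rubber mat on the way to free a place. Set the rolls down rather than dropping them, do not let the free-turning carousel turn, and leave its two spare cores as they stand.

Things in the scene. Friction and masses are not known exactly. Their poses are not given: they have to be found in the camera images.
- tall_roll: tall white paper label roll, solid upright cylinder 52 mm in diameter, 76 mm high, 0.11 to 0.23 kg; origin at the centre of its underside, z up along its axis; starts standing on the scale; belongs on the carousel's ringed bay
- squat_roll: squat white paper label roll, solid upright cylinder 62 mm in diameter, 30 mm high, 0.05 to 0.12 kg; origin at the centre of its underside, z up along its axis; starts standing on the round plate; belongs on the scale
- ribbon_roll: slim black print-ribbon roll, solid upright cylinder 36 mm in diameter, 64 mm high, 0.05 to 0.10 kg; origin at the centre of its underside, z up along its axis; starts standing on the carousel's ringed bay; belongs on the round plate
- bay (a point): the marked bay of the carousel, drawn as a flat white ring 77 mm in diameter on its grey disc; the point is the ring's centre on the disc's top face, 22 mm above the table; x points outward from the carousel's axis, which lies 55 mm from this point in -x; the disc is 190 mm in diameter
- carousel (a joint): turn of the carousel's disc about its vertical axis from where it stood at the start (rad, 0 at the start, counter-clockwise from above positive); it turns very easily (about 0.012 N m)
- scale: bench scale, white housing with a square aluminium platform 110 x 110 mm that does not move, its top 40 mm above the table; a low display (20 mm high) reaches to 90 mm from the centre in -x; origin on the table under the platform's centre, z up
- plate: round flat wooden plate, 100 mm in diameter, 6 mm thick, fixed to the table; origin at the centre of its underside, z up
- mat: empty black rubber mat, 110 mm (x) by 90 mm (y), 3 mm thick, fixed flat on the table: the free spot for parking a roll; origin at the centre of its underside, z up
- core_a: spare cardboard core standing on the carousel's disc, tube 29 mm in diameter, 26 mm high; origin at the centre of its underside; its centre is about 95 mm from the bay's centre
- core_b: second spare cardboard core standing on the carousel's disc, the same as core_a, on the other side

How it is judged:
On the way:
1. one of the rolls has been parked on the rubber mat, upright and released, its centre within 30 mm of the mat's (((horizontal distance between tall_roll and mat below 0.03 m and z of tall_roll in the frame of mat below 0.01 m and angle between tall_roll's own z axis and vertical below 0.1 rad and contact force between the fingers and tall_roll below 0.1 N) or (horizontal distance between squat_roll and mat below 0.03 m and z of squat_roll in the frame of mat below 0.01 m and angle between squat_roll's own z axis and vertical below 0.1 rad and contact force between the fingers and squat_roll below 0.1 N) or (horizontal distance between ribbon_roll and mat below 0.03 m and z of ribbon_roll in the frame of mat below 0.01 m and angle between ribbon_roll's own z axis and vertical below 0.1 rad and contact force between the fingers and ribbon_roll below 0.1 N))), for 0.2 s.
At the end, for the whole second after the job is handed in: Tall roll on the ringed bay, squat roll on the scale, ribbon roll on the round plate: each upright (0.1 rad), centred within 15 mm, underside within 6 mm of the surface, released and at rest (below 0.02 m/s; carousel below 0.05 rad/s) (horizontal distance between tall_roll and bay below 0.015 m and z of tall_roll in the frame of bay between -0.006 and 0.006 m and angle between each of tall_roll, squat_roll, ribbon_roll's own z axis and vertical below 0.1 rad and linear speed of each of tall_roll, squat_roll, ribbon_roll below 0.02 m/s and contact force between the fingers and tall_roll below 0.1 N and horizontal distance between squat_roll and scale below 0.015 m and z of squat_roll in the frame of scale between 0.034 and 0.046 m and contact force between the fingers and squat_roll below 0.1 N and horizontal distance between ribbon_roll and plate below 0.015 m and z of ribbon_roll in the frame of plate between 0 and 0.012 m and contact force between the fingers and ribbon_roll below 0.1 N and velocity of joint carousel between -0.05 and 0.05 rad/s); the robot touches nothing.
It fails at once if a roll is dropped or knocked over (faster than 0.5 m/s while not gripped) ((contact force between the fingers and tall_roll below 0.05 N and linear speed of tall_roll above 0.5 m/s) or (contact force between the fingers and squat_roll below 0.05 N and linear speed of squat_roll above 0.5 m/s) or (contact force between the fingers and ribbon_roll below 0.05 N and linear speed of ribbon_roll above 0.5 m/s)).
It fails at once if the carousel is turned by more than 0.2 rad (value of joint carousel above 0.2 rad or value of joint carousel below -0.2 rad).
It fails at once if a spare core on the carousel is disturbed (moved more than 25 mm or tipped) ((distance of core_a from where it was at the start of the episode above 0.025 m or angle between core_a's own z axis and vertical above 0.4 rad) or (distance of core_b from where it was at the start of the episode above 0.025 m or angle between core_b's own z axis and vertical above 0.4 rad)).
It also fails if it takes over 115 s, if anything falls off the work surface, if the arm or the gripper's body presses on something with over 40 N, if the wrist force passes 120 N, or if a joint passes its speed limit or range.

## Working session

There is one attempt and no reset: what is moved stays moved. The work goes in short steps, each a Python script; the robot and the scene stay as the last script left them, time stands still between calls to the robot, and variables do not carry over. Pictures are saved under pics/ and viewed, at most 14 in all, crops included, and the job is handed in when it is done.

```bash
ls; mkdir -p pics; python3 - <<'E'
from station import ctrl, optics, readout
import cv2, numpy as np
for n in ("top","side"):
    p,d=optics.camera(n); cv2.imwrite(f"pics/{n}0.png",p[:,:,::-1]); np.save(f"{n}0.npy",d)
    print(n,optics.camera_model(n))
print(ctrl.tcp_to_tips, readout.current_tool_pos(), readout.current_tcp_rot(), readout.current_time_s())
E
```

```text
pics
top {'fx': 579.1778417016707, 'fy': 579.1778417016707, 'cx': 314.66334502484875, 'cy': 228.26574549435, 'T': array([[ 0.00684428, -0.99777667,  0.06629391,  0.43895402],
       [-0.99994749, -0.00632336,  0.00806434, -0.02960964],
       [-0.00762721, -0.06634562, -0.99776755,  1.27904403],
       [ 0.        ,  0.        ,  0.        ,  1.        ]])}
side {'fx': 579.3441866059129, 'fy': 579.3441866059129, 'cx': 314.20612864797624, 'cy': 239.46681780165397, 'T': array([[ 0.84693728, -0.29331449,  0.44346798, -0.03620709],
       [-0.53168937, -0.46422081,  0.70838228, -0.91448369],
       [-0.00191172, -0.83574258, -0.5491181 ,  0.74567489],
       [ 0.        ,  0.        ,  0.        ,  1.        ]])}
0.014 [0.16365822 0.62835937 0.23159777] [-1.13610313e-04  1.27012057e-01  9.91900499e-01 -1.15110976e-03] 0.1
```

View pics/top0.png

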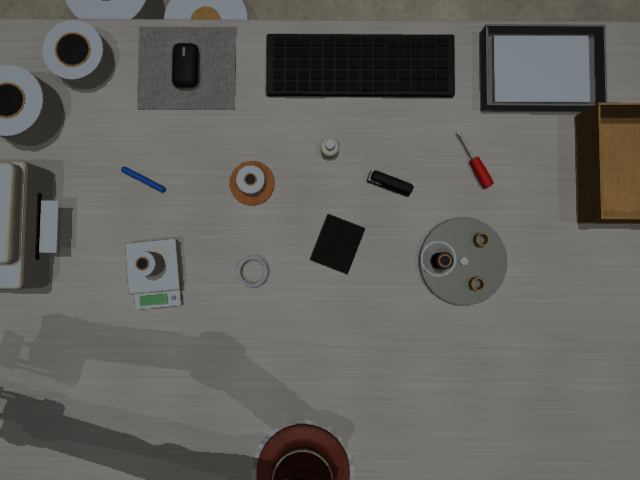

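View pics/side0.png

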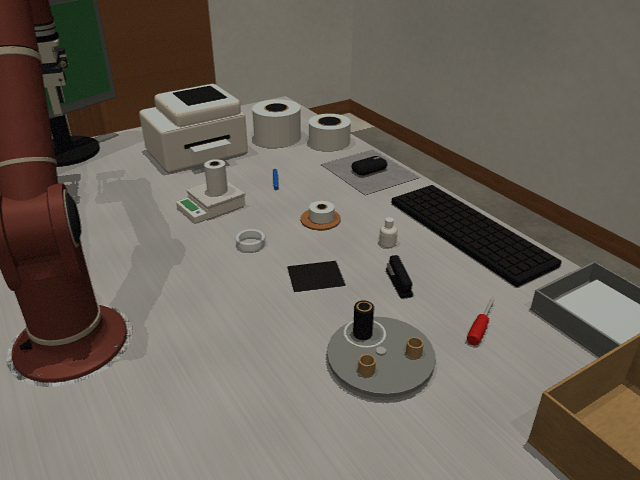

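Top view: scale near (152,266), plate (252,183), mat (338,244), carousel axis (463,261) with ring at (438,260) and cores at (481,240) and (477,284). I'll enlarge these areas.

```bash
python3 - <<'E'
import cv2, numpy as np
p=cv2.imread("pics/top0.png")
out=[]
for (u,v) in ((152,266),(252,183),(338,244),(458,261)):
    c=cv2.resize(p[v-37:v+38,u-50:u+50],(400,300),interpolation=cv2.INTER_CUBIC)
    c=np.clip(c*1.5,0,255).astype(np.uint8)
    for k in range(0,100,10):
        cv2.line(c,(k*4,0),(k*4,6 if k%50 else 14),(0,0,255),1)
    for k in range(0,75,10):
        cv2.line(c,(0,k*4),(6,k*4),(0,0,255),1)
    out.append(c)
cv2.imwrite("pics/crop.png",np.vstack([np.hstack(out[:2]),np.hstack(out[2:])]))
E
```

```text
(no output)
```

View pics/crop.png

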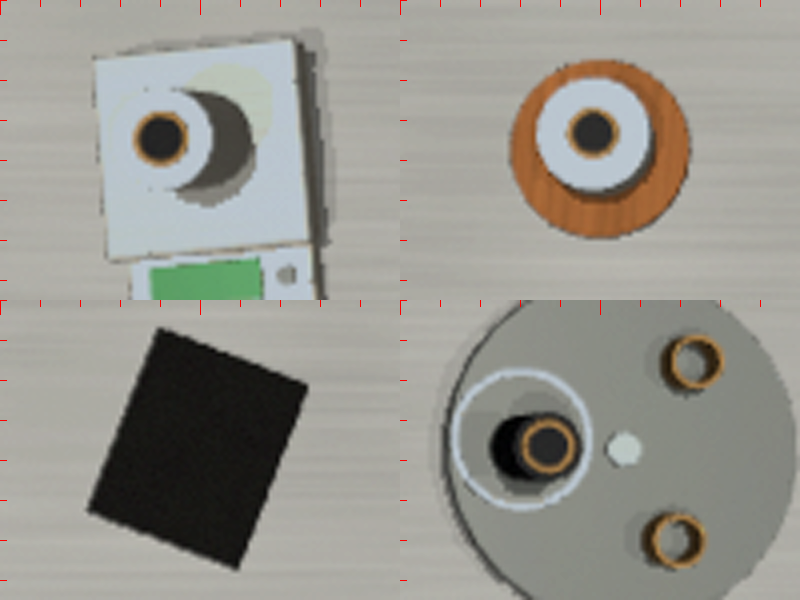

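```bash
cat > h.py <<'E'
import numpy as np, cv2
from station import ctrl, effector, planner, optics, readout
def pix(name,u,v,z):
    m=optics.camera_model(name); T=m["T"]
    r=T[:3,:3]@[(u-m["cx"])/m["fx"],(v-m["cy"])/m["fy"],1]
    return T[:3,3]+r*(z-T[2,3])/r[2]
def quat(a):   # tool down, jaws closing along world angle a
    f=(a+np.pi/2)/2
    return np.array([0,np.cos(f),np.sin(f),0])
UP=0.25
def goto(xy,a,z=UP):
    """joint move above xy, jaw angle a or a+pi, whichever keeps the last joint nearer its middle"""
    c=[]
    for b in (a,a+np.pi):
        q=planner.inverse_kinematics([*xy,z],quat(b))
        if q is not None: c.append((abs(q[6]),b))
    assert c,("no ik",xy,a)
    b=min(c)[1]
    ctrl.move_pose([*xy,z],quat(b)); return b
E
python3 - <<'E'
from h import *
L=lambda x,y,u0,v0:(u0-50+(x+.5)/4-.5, v0-37+(y+.5)/4-.5)
S=(152,266);P=(252,183);M=(338,244);C=(458,261)
pts=dict(scale=(203,150,S,.04),tall=(161,138,S,.116),plate=(200.5,148.5,P,.006),squat=(193,133,P,.036),mat=(198.5,149,M,.003),
 bay=(122.5,139.5,C,.022),ribbon=(148,146,C,.086),axis=(225,149,C,.025),coreA=(294,62,C,.048),coreB=(278,241,C,.048),
 s1=(94,57,S,.04),s2=(296,38,S,.04),m1=(160,28,M,.003),m2=(308,85,M,.003))
W={}
for k,(x,y,o,z) in pts.items():
    W[k]=pix("top",*L(x,y,*o),z); print(k,W[k].round(4),"r",np.hypot(*W[k][:2]).round(3))
d=W["bay"]-W["axis"]; print("axis-bay",np.hypot(*d[:2]),"ang",np.arctan2(d[1],d[0]))
for k in("scale","plate","mat","bay"):
    x,y=W[k][:2]
    for a in np.arange(0,np.pi,np.pi/6):
        r=[planner.inverse_kinematics([x,y,z],quat(a+s)) for s in(0,np.pi) for z in (.06,.25)]
        print(k,a.round(2),[None if q is None else round(q[6],2) for q in r])
E
```

```text
scale [0.4379 0.327  0.04  ] r 0.547
tall [0.4438 0.3265 0.116 ] r 0.551
plate [0.6238 0.1208 0.006 ] r 0.635
squat [0.6278 0.1214 0.036 ] r 0.639
mat [ 0.4896 -0.0693  0.003 ] r 0.494
bay [ 0.4586 -0.2874  0.022 ] r 0.541
ribbon [ 0.4543 -0.2873  0.086 ] r 0.538
axis [ 0.4538 -0.3419  0.025 ] r 0.568
coreA [ 0.4999 -0.3732  0.048 ] r 0.624
coreB [ 0.4052 -0.3636  0.048 ] r 0.544
s1 [0.4873 0.3869 0.04  ] r 0.622
s2 [0.4982 0.2786 0.04  ] r 0.571
m1 [ 0.5564 -0.0477  0.003 ] r 0.558
m2 [ 0.5253 -0.1295  0.003 ] r 0.541
axis-bay 0.054760228325097894 ang 1.4831469470945315
scale 0.0 [np.float64(-0.42), np.float64(-0.5), np.float64(2.0), np.float64(2.23)]
scale 0.52 [np.float64(-0.01), np.float64(-0.04), np.float64(2.41), np.float64(2.67)]
scale 1.05 [np.float64(0.4), np.float64(0.41), np.float64(2.82), np.float64(-2.12)]
scale 1.57 [np.float64(0.81), np.float64(0.87), np.float64(-1.64), np.float64(-1.83)]
scale 2.09 [np.float64(1.21), np.float64(1.33), np.float64(-1.21), np.float64(-1.39)]
scale 2.62 [np.float64(1.61), np.float64(1.78), np.float64(-0.81), np.float64(-0.95)]
plate 0.0 [
[... 790 characters left out ...]
 np.float64(-1.01), np.float64(-0.8)]
mat 2.09 [np.float64(2.0), np.float64(2.3), np.float64(-0.55), np.float64(-0.42)]
mat 2.62 [np.float64(2.36), np.float64(2.78), np.float64(-0.08), np.float64(-0.0)]
bay 0.0 [np.float64(1.18), np.float64(1.25), np.float64(-1.58), np.float64(-1.96)]
bay 0.52 [np.float64(1.48), np.float64(1.69), np.float64(-1.05), np.float64(-1.44)]
bay 1.05 [np.float64(1.7), np.float64(2.18), np.float64(-0.53), np.float64(-0.92)]
bay 1.57 [np.float64(2.06), np.float64(2.55), np.float64(-0.35), np.float64(-0.39)]
bay 2.09 [np.float64(2.47), np.float64(2.8), np.float64(0.17), np.float64(0.13)]
bay 2.62 [np.float64(2.67), np.float64(-2.49), np.float64(0.69), np.float64(0.77)]
```

```bash
cat >> h.py <<'E'
def pick(xy,surf,a,grab,dia,force=15):
    b=goto(xy,a); effector.gripper_to(dia+.022)
    ctrl.move_straight([*xy,surf+grab+.06],speed=.15)
    s=ctrl.move_straight([*xy,surf+grab],speed=.05,max_force=8)
    effector.gripper_to(dia-.015 if dia>.02 else 0,force)
    print("grip width",readout.current_grip_width(),"stop",s,"z",readout.current_tool_pos()[2]-surf)
    ctrl.move_straight([*xy,surf+grab+.03],speed=.04); ctrl.move_straight([*xy,UP],speed=.15)
    print("held",readout.current_grip_width(),readout.current_gripper_force())
def place(xy,surf,a,grab,dia):
    goto(xy,a); ctrl.move_straight([*xy,surf+grab+.03],speed=.12)
    ctrl.pause(.2)
    s=ctrl.move_straight([*xy,surf+grab-.003],speed=.02,max_force=2.5)
    print("place stop",s,"z",readout.current_tool_pos()[2]-surf-grab)
    effector.gripper_to(dia+.02); ctrl.pause(.1)
    ctrl.move_straight([*xy,surf+grab+.06],speed=.08); ctrl.move_straight([*xy,UP],speed=.2)
    print("t",readout.current_time_s())
def snap(f):
    p,_=optics.camera("top"); cv2.imwrite(f"pics/{f}.png",p[:,:,::-1])
    return p
SCALE=(.4379,.327);PLATE=(.6238,.1208);MAT=(.4896,-.0693);BAY=(.4586,-.2874)
E
python3 - <<'E'
from h import *
pick((.6278,.1214),.006,0.,.020,.062)
place(MAT,.003,2.62,.020,.062)
goto((.47,-.20),1.483)
p=snap("a1")
E
python3 - <<'E'
import cv2,numpy as np
p=cv2.imread("pics/a1.png")[120:320,220:520]
cv2.imwrite("pics/a1c.png",cv2.resize(p,(750,500)))
E
```

```text
grip width 0.061748835492276735 stop False z 0.020123102958264444
held 0.06208860079508016 14.999949038028717
place stop True z 3.6141280898710493e-06
t 15.2167
```

View pics/a1c.png

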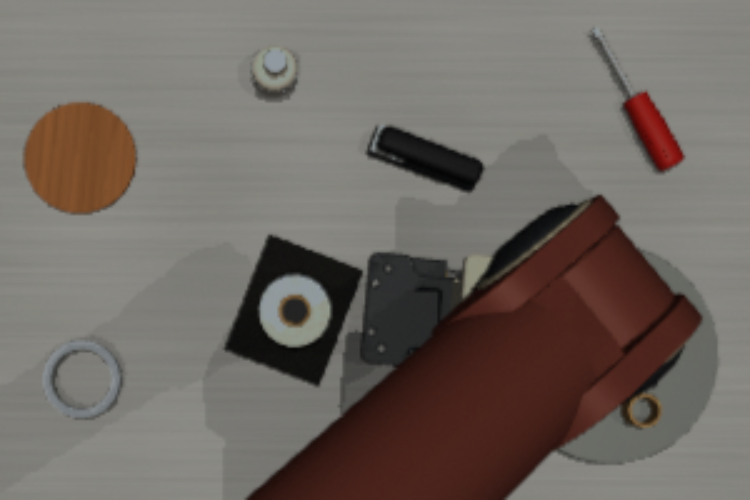

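The squat roll stands upright at the mat's middle (crop (295,311)) and the plate is empty at (80,157). Next, the ribbon.

```bash
python3 - <<'E'
from h import *
pick((.4543,-.2873),.022,1.483,.032,.036)
place(PLATE,.006,0.,.032,.036)
goto((.50,.25),.5)
p=snap("a2")
p=p[120:320,220:520,::-1]
cv2.imwrite("pics/a2c.png",cv2.resize(p,(750,500)))
E
```

```text
grip width 0.035752507997929894 stop False z 0.032173029651942284
held 0.035883623291691986 14.999470710754395
place stop True z 0.00020048208587672423
t 29.3917
```

View pics/a2c.png

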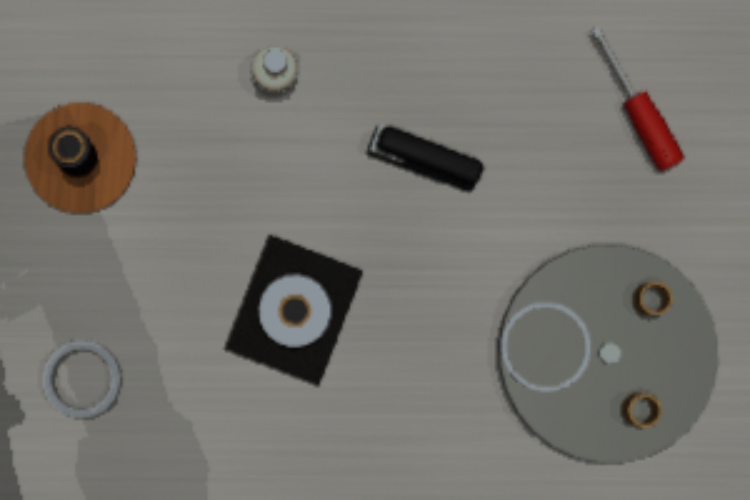

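The ring is still at crop (546,347), so the carousel hasn't turned, and the ribbon stands on the plate at (70,147). Next come the tall roll, then the squat one.

```bash
python3 - <<'E'
from h import *
print("ribbon",pix("top",220+70/2.5,120+147/2.5,.07))
pick((.4438,.3265),.040,.5,.042,.052,20)
place(BAY,.022,1.483,.042,.052)
goto((.50,.15),.5)
p=snap("a3")
p=p[120:320,220:520,::-1]
cv2.imwrite("pics/a3c.png",cv2.resize(p,(750,500)))
E
```

```text
ribbon [0.6227984  0.12127131 0.07      ]
grip width 0.05185116590091777 stop False z 0.04207156852076902
held 0.05191553704962757 19.999830722808838
place stop True z 2.103027493223497e-05
t 43.4417
```

View pics/a3c.png

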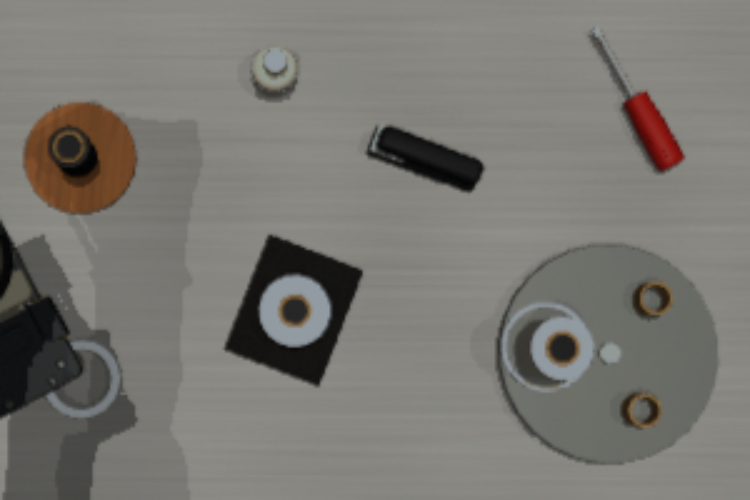

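The tall roll's top is at crop (562,348), the ring is unmoved and both cores are in place. Squat roll next.

```bash
python3 - <<'E'
from h import *
print("tall",pix("top",220+562/2.5,120+348/2.5,.098),BAY)
pick(MAT,.003,2.62,.020,.062)
place(SCALE,.040,.5,.020,.062)
goto((.55,0.),0.,.4)
p=snap("a4")
cv2.imwrite("pics/a4c.png",cv2.resize(p[130:320,110:520,::-1],(800,371)))
E
```

```text
tall [ 0.45607447 -0.28506871  0.098     ] (0.4586, -0.2874)
grip width 0.06168147797709184 stop False z 0.020100489521485677
held 0.061535341181530666 14.999907463788986
place stop True z 5.785351211418446e-05
t 58.825
```

View pics/a4c.png

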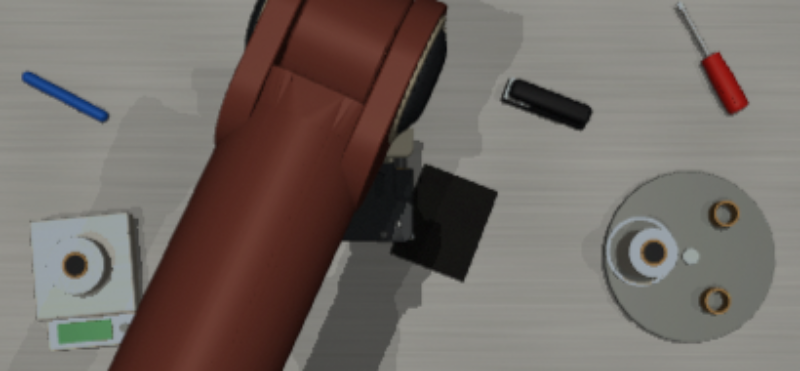

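The squat roll stands on the scale with its top at crop (75,264), the tall roll is on the bay at (653,252), and the carousel and cores haven't moved.

```bash
python3 - <<'E'
from h import *
from station import finish_job
w=pix("top",110+75/1.951,130+264/1.951,.07); e=np.hypot(*(w[:2]-SCALE)); print("squat",w,e)
if e<.009: print(finish_job())
E
```

```text
squat [0.43956199 0.32668679 0.07      ] 0.0016912457030641747
the job is handed in; nothing more can be done
None
```

All three rolls are in their places, each measured within about 4 mm of the middle in the top camera, with the squat roll parked on the mat on the way; the carousel and both cores show no movement, and the job was handed in at about 60 s.

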